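# Key the work plate onto its bench fixture

## Robot

A 7-joint arm with a two-finger parallel gripper is mounted at the origin on the work surface. World frame = base frame: x ahead of the robot, y to its left, z up, the work surface at z = 0. Lengths are in m, angles in rad, forces in N, time in s.
With the tool pointing down it reaches from about 0.35 to 0.9 m from the base axis. Payload 8.1 kg.
Tool frame: the origin (TCP) lies midway between the tips of the shut fingers; the grasp point (between the pads) lies 19 mm behind it; x points along the fingers, z is the direction in which the jaws open and shut, and the axes are right-handed (so a half turn about x gives the same grasp; the last joint's range is limited). The gripper opens to 92 mm and grips with 3 to 60 N. Pads are 19 mm wide; open, the fingers measure 130 mm over their backs; the gripper's body (75 mm by 190 mm) begins 47 mm behind the grasp point.
Start: joints at [-1.396, 0.434, 0.025, 1.573, -0.012, 1.134, -0.075], TCP at [0.171, 0.601, 0.227] pointing down, gripper open.
Joint ranges: [-2.62, 2.62], [-0.44, 2.09], [-1.27, 1.32], [0.08, 2.57], [-1.32, 4.46], [0.12, 2], [-2.74, 2.74]. Speed limits (rad/s): [2.22, 2.22, 3.01, 3.01, 3.14, 3.14, 3.14].

## Interface

Orientations are given as a rotation vector (axis times angle).
In Python, from cell import arm gives the robot as it stands. The module is installed in compiled form; this text tells all that it offers.
- The arm moves only by the tool move_arm, never from a script. Its argument "steps" is text: rows parted by semicolons, each of 5 numbers parted by spaces: the shift along the tool's x, y, z in m, then the turn about the tool's x in rad, then the closure in counts, from 0 (fully open) to 255 (shut). A call has 1 to 10 rows; each row is the pose to reach, as a shift and turn from the pose commanded when the call began, along the tool's axes at that moment; what a row does not reach only later rows make up. A row lasts 1/12 s, in which the tool goes at most 41.7 mm and 7.16 degrees, less where a joint would pass 70% of its speed; a pose out of reach is approached as far as the arm can. A call with a gripper value outside its range is refused whole. The fingers move at their own pace and stop on an object; "squeeze" is the grip in N (left out, the last holds). Time passes only in rows, so rows that repeat a pose let the fingers close. It gives the time, the measured TCP pose, the force and the opening at its end, in the units of the state.
- arm.observe(): the state, without advancing time (a new reading comes with each control period).
- arm.get_image(name): name is "scene" or "side" or "wrist"; returns a dict with "img" (384x512x3 uint8, blue, green, red), "z_map" (384x512 float32, m along the optical axis (not along the pixel's ray), 0 where there is no reading), "vfov" (degrees; the focal length in pixels is half the picture's height over the tangent of half this angle, whatever the lens; pixels are square), "cx", "cy" (the principal point, pixels), "k1" (the pictures are not rectified: a ray, as slopes to the right and down, at radius r is drawn at 1 + k1 r^2 times it, then the intrinsics apply), "extrinsics" (4x4, takes a point from camera to world coordinates). Camera axes: x right, y up, looking along -z (the intrinsics and any distortion apply to the point x, -y, -z); pixel columns grow to the right and rows downward; lengths in m; the calibration is good to about 2 mm. A picture is of the moment at which its call begins.
- arm.sign_off(): hands the job in, once; it reports no verdict.
The state is a dict: "clock": time; "joints": joint angles; "dq": joint speeds; "joint_efforts": joint torques, N m; "position": TCP position; "ee_rot": TCP orientation; "force": force on the tool from outside, world axes, zero at the start; "ft_torque": the same for the moment, N m; "width": opening from 0.0 (shut) to 1.0 (fully open).
Only numpy, scipy, OpenCV 4.12 (cv2) and the standard library are available. Lean on these libraries where they do the work, as an engineer would, in place of code of your own. Each camera call takes 0.05 s, during which the arm holds its last target.

## Task

The round aluminium plate sits loose and high on the green bench fixture because its rim notch is not over the red key. With a fingertip push the plate round by one of its roller posts until the notch stands over the key, then press down on the black hub until the plate is fully home and flat on the fixture, and let go. Do not lift the plate, and leave the other things on the bench where they are.

Things in the scene. Friction and masses are not known exactly. Their poses are not given: they have to be found in the camera images.
- fixture: round green bench fixture, fixed to the bench: foot 176 mm across, 18 mm high; on it a column 158 mm across whose flat top, the seating face, is 45 mm above the bench. Origin: centre of its underside, on the bench; z up; x axis points from the centre to the red key. A steel spindle 24 mm thick stands in the middle, hidden under the plate.
- key (a point): red key fixed on the seating face: a bar 10 mm wide with a rounded top, lying radially from 47 to 75 mm from the fixture's centre, its top 9 mm above the seating face. The plate's radius is 60 mm, so 15 mm of the key show beyond the rim; a red paint mark under it runs outward. This point: on the seating face, on the key's centre line, 52.5 mm from the fixture's centre.
- plate: aluminium plate 120 mm across, 12 mm thick, about 0.6 kg, loose on the spindle (1 mm play), turns either way without end. Origin: centre of its underside; z up; x axis points from the centre to its notch. At the start its underside is 55 mm above the bench, 1 mm above the key's top, the notch at least 34 degrees from the key, either way; fully home it lies on the seating face, 45 mm above the bench.
- notch (a point): middle of the plate's notch, on the plate's underside, 52.5 mm from the plate's centre. The notch is 13 mm wide, cut right through the plate and open at the rim, from 44 to 60 mm from the centre; a blue stripe 6 mm wide on the plate runs from the hub to it.
- post (a point): the post opposite the notch, 42 mm from the plate's centre; this point is the centre of its top. Three such posts, each a dark steel roller 12 mm thick that spins freely, rise 20 mm from the plate's upper face (tops 32 mm above its underside, 87 mm above the bench at the start), all 42 mm from the centre, at 60, 180 and 300 degrees from the notch.
- hub_top (a point): centre of the flat top of the black hub in the plate's middle (40 mm across), the place to press. 40 mm above the plate's underside: 95 mm above the bench at the start, 85 mm when the plate is fully home.
- seat (a joint): how far the hidden brass seat under the plate has been pushed down, m: 0 at the start, 0.010 when the plate is home. It slides stiffly: it carries the plate's weight, gives way to a further push of about 6 to 10 N and stays where it was pushed. It does not turn; the plate turns on it at a light push (1 to 5 N at a post) and stays where left.
- bushing_mid (a point): brass bushing, a plain ring 34 mm across and 24 mm tall, standing on the bench beside the fixture; leave it alone; this point lies at its centre, half-way up
- dowel_mid (a point): steel dowel 14 mm thick and 55 mm tall, standing on the bench beside the fixture; leave it alone; this point lies at its centre, half-way up
- tote_mid (a point): open blue plastic parts tote 200 x 170 x 70 mm with steel rods in it; leave it alone; this point lies at its centre, half-way up
- oiler_mid (a point): yellow bottle with a red cap, 48 mm across, 130 mm tall; leave it alone; this point lies at its centre, half-way up
- canister_mid (a point): white can with a blue band, 60 mm across, 100 mm tall; leave it alone; this point lies at its centre, half-way up
- screwdriver_mid (a point): screwdriver lying on the bench; leave it alone; this point lies on its underside, at mid-length
- wrench_mid (a point): wrench lying on the bench; leave it alone; this point lies on its underside, at mid-length
Mind the look-alikes: they are no part of the job. What is shaped like the plate but brown is not meant. What is shaped like the fixture but purple is not meant.

How it is judged:
By the outcome, as a careful person would: the job done as asked, in the order asked, and still so for the second after the job is handed in, with the robot touching nothing.
It also fails if it takes over 56 s, if anything falls off the work surface, if the arm or the gripper's body presses on something with over 40 N, if the wrist force passes 120 N, or if a joint passes its speed limit or range.

## Working session

There is one attempt and no reset: what is moved stays moved. The work goes in short steps, Python scripts to look and compute and a tool call to move; the robot and the scene stay as the last step left them, time stands still between calls to the robot, and variables do not carry over. Pictures are saved under pics/ and viewed, and the job is handed in when it is done.

Besides the shell and the picture viewer there is one more tool, called after "Call:" in YAML: its name, and indented under it one key for each argument. move_arm: Moves the arm, as the interface text tells. Its arguments: {"type":"object","properties":{"steps":{"type":"string"},"squeeze":{"type":"number"}},"required":["steps"]}

```bash
mkdir -p pics
cat > h.py <<'E'
import numpy as np, cv2
from cell import arm
def grab(n,tag):
    d=arm.get_image(n); cv2.imwrite(f'pics/{tag}.png',d['img']); np.savez(f'{tag}.npz',**d); return d
def intr(d):
    f=d['img'].shape[0]/2/np.tan(np.radians(float(d['vfov']))/2); return f,float(d['cx']),float(d['cy']),float(d['k1'])
def ray(d,u,v):
    f,cx,cy,k=intr(d); a=np.array([(np.asarray(u,float)-cx)/f,(np.asarray(v,float)-cy)/f]); p=a.copy()
    for _ in range(30): p=a/(1+k*(p**2).sum(0))
    return p
def pts(d,u,v,z=None):
    p=ray(d,u,v)
    if z is None: z=d['z_map'][np.asarray(v,int),np.asarray(u,int)]
    c=np.array([p[0]*z,-p[1]*z,-z+0*p[0]]); E=d['extrinsics']; return (E[:3,:3]@c.reshape(3,-1)).T+E[:3,3]
def plane(d,u,v,h):
    p=ray(d,u,v); E=d['extrinsics']; r=E[:3,:3]@np.array([p[0],-p[1],-1+0*p[0]]).reshape(3,-1)
    o=E[:3,3]; return (o[:,None]+r*((h-o[2])/r[2])).T
def proj(d,P):
    E=d['extrinsics']; c=(np.atleast_2d(P)-E[:3,3])@E[:3,:3]; x=c[:,0]/-c[:,2]; y=-c[:,1]/-c[:,2]
    f,cx,cy,k=intr(d); s=1+k*(x*x+y*y); return np.c_[cx+f*x*s,cy+f*y*s]
E
python3 - <<'E'
from h import *
for n in ['scene','side','wrist']:
    d=grab(n,n+'0'); print(n,d['vfov'],d['cx'],d['cy'],d['k1'],d['extrinsics'].round(3).tolist())
print(arm.observe())
E
```

```text
scene 57.628380971861986 254.86053981175195 186.09692282671676 -0.056896489971954574 [[0.744, -0.571, 0.347, 0.858], [0.668, 0.625, -0.403, -0.489], [0.013, 0.532, 0.847, 1.025], [0.0, 0.0, 0.0, 1.0]]
side 55.9842500383546 256.57114667023126 194.68222513682227 -0.08034879306579017 [[0.992, 0.088, -0.091, 0.378], [-0.126, 0.604, -0.787, -0.884], [-0.014, 0.792, 0.611, 0.728], [0.0, 0.0, 0.0, 1.0]]
wrist 65.02105979896088 255.3069682444961 190.65778441133196 -0.010928978349332968 [[0.274, -0.915, -0.295, 0.092], [0.962, 0.261, 0.084, 0.624], [-0.0, -0.306, 0.952, 0.383], [0.0, 0.0, 0.0, 1.0]]
{'clock': 0.15, 'joints': array([-1.39561617,  0.4350588 ,  0.02496505,  1.5739053 , -0.01158268,
        1.13398473, -0.07508017]), 'dq': array([ 7.45480520e-05, -2.76234467e-03, -5.21104055e-04, -2.83966419e-03,
        6.07107585e-04,  2.90803447e-04,  1.99220240e-03]), 'joint_efforts': array([ 7.33391753e-04, -6.68260074e+01,  9.85225216e-01, -3.14694428e+01,
       -6.04709750e-02,  3.94233910e-02,  9.22553613e-05]), 'position': array([0.17132669, 0.60064864, 0.22612105]), 'ee_rot': array([-1.00296441,  1.32881875,  1.00159351]), 'force': array([ 0.22341607, -0.01457885, -0.10147274]), 'ft_torque': array([ 0.03054971, -0.00937672,  0.01684091]), 'width': 0.9998692278356172}
```

View pics/scene0.png

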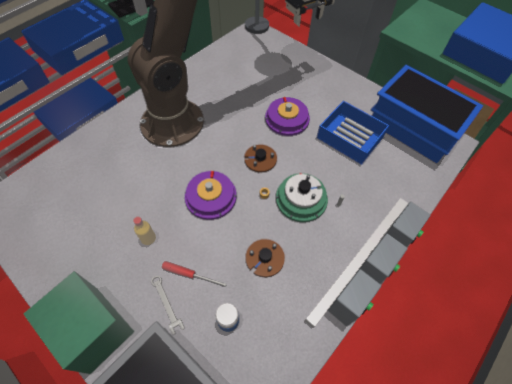

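View pics/side0.png

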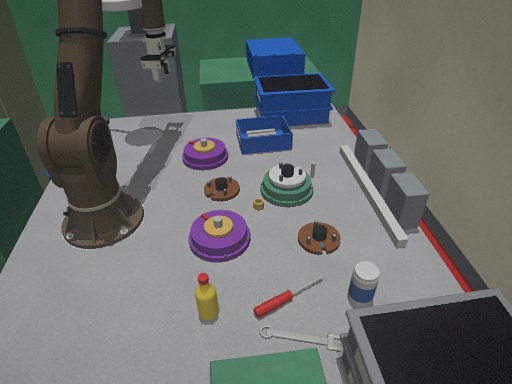

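View pics/wrist0.png

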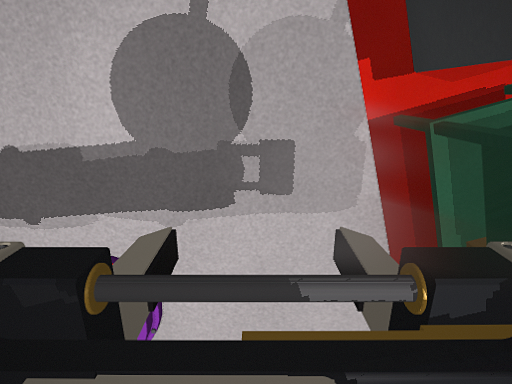

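The scene view shows the green fixture and plate at about (303,192), and the side view shows them at about (288,180). The bushing is at (265,193) and the dowel at (340,201). I'll zoom in next.

Run:
```python
from h import *
L=lambda t:dict(np.load(t+'.npz'))
s=L('scene0');e=L('side0')
a=cv2.resize(s['img'][150:240,250:355],None,fx=7,fy=6.6667 and 7/1,interpolation=cv2.INTER_CUBIC)[:600]
cv2.imwrite('pics/z_scene.png',cv2.resize(s['img'][155:230,262:347],None,fx=8,fy=8,interpolation=cv2.INTER_CUBIC))
cv2.imwrite('pics/z_side.png',cv2.resize(e['img'][145:220,245:330],None,fx=8,fy=8,interpolation=cv2.INTER_CUBIC))
for d,b in ((s,(262,347,155,230)),(e,(245,330,145,220))):
    hsv=cv2.cvtColor(d['img'],cv2.COLOR_BGR2HSV)
    u,v=np.meshgrid(np.arange(b[0],b[1]),np.arange(b[2],b[3])); u=u.ravel();v=v.ravel()
    P=pts(d,u,v); H=hsv[v,u]
    for n,m in (('hub',(P[:,2]>.088)&(P[:,2]<.1)),('plate',(P[:,2]>.062)&(P[:,2]<.071)&(H[:,1]<50)&(H[:,2]>120)),('green',(H[:,0]>60)&(H[:,0]<90)&(H[:,1]>60)&(P[:,2]>.015)),('post',(P[:,2]>.08)&(P[:,2]<.09)),('blue',(H[:,0]>100)&(H[:,0]<130)&(H[:,1]>100)),('red',((H[:,0]<8)|(H[:,0]>172))&(H[:,1]>100))):
        print(n,m.sum(),P[m].mean(0).round(4) if m.any() else '', (P[m].min(0).round(3),P[m].max(0).round(3)) if m.any() else '')
```

```text
hub 112 [0.5887 0.0631 0.0937] (array([0.569, 0.043, 0.088]), array([0.626, 0.1  , 0.099]))
plate 683 [0.5895 0.0585 0.0662] (array([0.529, 0.004, 0.062]), array([0.648, 0.124, 0.071]))
green 826 [0.6096 0.0236 0.0393] (array([ 0.507, -0.489,  0.015]), array([0.858, 0.138, 1.025]))
post 56 [0.5911 0.0596 0.0852] (array([0.558, 0.025, 0.08 ]), array([0.634, 0.108, 0.09 ]))
blue 1 [ 0.5954  0.3305 -0.0027] (array([ 0.595,  0.33 , -0.003]), array([ 0.595,  0.33 , -0.003]))
red 0  
hub 90 [0.5869 0.0609 0.0937] (array([0.559, 0.029, 0.088]), array([0.607, 0.102, 0.098]))
plate 412 [0.5845 0.0502 0.0667] (array([0.529, 0.003, 0.062]), array([0.648, 0.123, 0.07 ]))
green 815 [0.5772 0.0099 0.0386] (array([ 0.378, -0.884,  0.015]), array([0.674, 0.111, 0.728]))
post 71 [0.5875 0.0567 0.0848] (array([0.556, 0.025, 0.08 ]), array([0.636, 0.108, 0.09 ]))
blue 312 [0.5549 0.3208 0.0172] (array([ 0.378, -0.884, -0.002]), array([0.659, 0.335, 0.728]))
red 2 [0.536  0.1159 0.0479] (array([0.534, 0.116, 0.044]), array([0.538, 0.116, 0.052]))
```

```bash
sleep 1
```

```text
(no output)
```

View pics/z_scene.png

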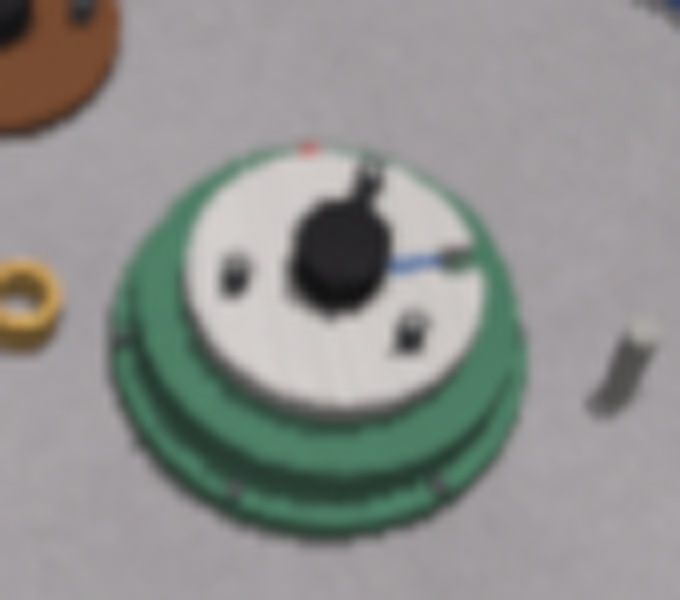

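View pics/z_side.png

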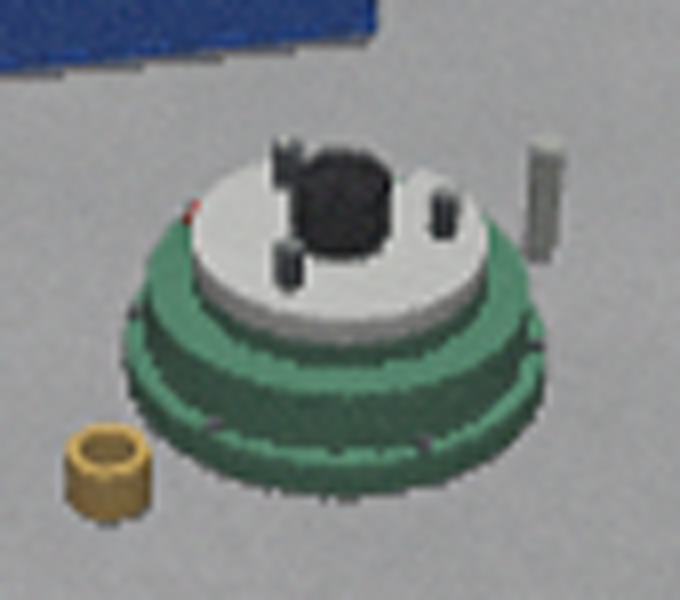

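Run:
```python
from h import *
from scipy.spatial.transform import Rotation as R
L=lambda t:dict(np.load(t+'.npz'))
s=L('scene0');e=L('side0')
c=np.array([.5885,.064])
def z(d,u0,v0,x,y,h): 
    p=plane(d,u0+x/8-.5,v0+y/8-.5,h)[0][:2]; q=p-c; print(p.round(4),np.hypot(*q).round(4),np.degrees(np.arctan2(q[1],q[0])).round(1))
S=lambda *a:z(s,262,155,*a); D=lambda *a:z(e,245,145,*a)
print('key');S(310,148,.052);D(190,212,.052)
print('notch');S(455,258,.067); S(420,263,.067)
print('posts');S(372,165,.087);S(238,262,.087);S(412,322,.087)
D(290,148,.087);D(290,245,.087);D(445,195,.087)
print('hub');S(345,235,.095);D(345,165,.095)
print('dowel');S(645,330,.055);D(547,142,.055);print('bush');S(20,290,.024);D(108,440,.024)
print(R.from_rotvec(arm.observe()['ee_rot']).as_matrix().round(3))
```

```text
key
[0.5373 0.117 ] 0.0737 134.0
[0.5342 0.11  ] 0.0711 139.7
notch
[0.6193 0.1048] 0.0511 53.0
[0.6101 0.0933] 0.0364 53.5
posts
[0.5726 0.1056] 0.0446 110.9
[0.5614 0.0325] 0.0415 -130.7
[0.6294 0.057 ] 0.0415 -9.7
[0.5738 0.0989] 0.0379 112.9
[0.5612 0.03  ] 0.0436 -128.7
[0.6288 0.0556] 0.0412 -11.7
hub
[0.5874 0.0666] 0.0028 112.1
[0.5909 0.071 ] 0.0074 71.3
dowel
[0.6942 0.1368] 0.1284 34.5
[0.694  0.1365] 0.128 34.5
bush
[ 0.4824 -0.0051] 0.1266 -146.9
[ 0.4846 -0.0023] 0.1232 -147.5
[[-0.    -0.962  0.274]
 [-0.001  0.274  0.962]
 [-1.    -0.    -0.001]]
```

Measured: plate centre about (0.588, 0.064), notch near 52° and key near 135°. So the plate must turn about +83°, counter-clockwise. I'll move over it with the fingers shut.

Call:
move_arm:
  steps: "0 -0.6 -0.4 0 255;0 -0.6 -0.4 0 255;0 -0.6 -0.4 0 255;0 -0.6 -0.4 0 255;0 -0.6 -0.4 0 255;0 -0.6 -0.4 0 255;0 -0.6 -0.4 0 255;0 -0.6 -0.4 0 255;0 -0.6 -0.4 0 255;0 -0.6 -0.4 0 255"
  squeeze: 20

```text
clock: 0.98
position: [0.4423, 0.2818, 0.2268]
ee_rot: [-1.002, 1.328, 1.002]
force: [-0.2, 0.2, 0.3]
width: 0.322
```

Call:
move_arm:
  steps: "0 -0.253 -0.169 0 255;0 -0.253 -0.169 0 255;0 -0.253 -0.169 0 255;0 -0.253 -0.169 0 255;0 -0.253 -0.169 0 255;0 -0.253 -0.169 0 255;0 -0.253 -0.169 0 255;0 -0.253 -0.169 0 255;0 -0.253 -0.169 0 255;0 -0.253 -0.169 0 255"

```text
clock: 1.82
position: [0.6382, 0.0511, 0.2261]
ee_rot: [-1.0, 1.33, 1.001]
force: [-0.2, 0.0, -0.5]
width: 0.007
```

Run:
```python
from h import *
d=grab('wrist','wrist1'); o=arm.observe(); print(o['position'],o['joints'].round(2),o['width'],o['force'])
print(proj(d,o['position']), proj(d,[[.588,.064,.095]]))
```

```text
[0.63773275 0.05269008 0.22622244] [-0.35  0.46  0.28  1.55 -0.14  1.15  1.25] 0.001673956058896759 [-0.28663319  1.03753852 -1.09055544]
[[255.96221879 241.97313825]] [[252.59689379 128.32075235]]
```

View pics/wrist1.png

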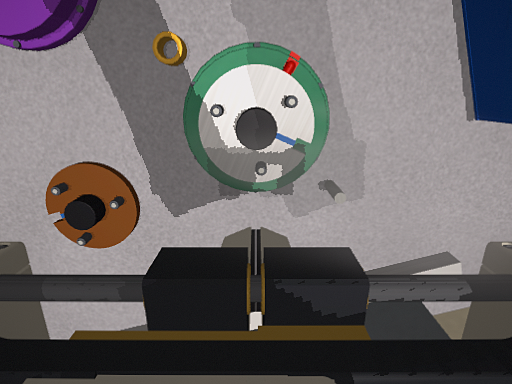

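The wrist view shows the hub at (257,128), key at (291,64), and notch at (306,147). The posts are at (217,111), (291,101) and (261,169), and the shut fingertip is at (256,240).

```bash
cat >> h.py <<'E'
from scipy.optimize import least_squares
def hsvm(d): 
    H=cv2.cvtColor(d['img'],cv2.COLOR_BGR2HSV).astype(int); return H
def zoom(d,b,k,n): cv2.imwrite(f'pics/{n}.png',cv2.resize(d['img'][b[2]:b[3],b[0]:b[1]],None,fx=k,fy=k,interpolation=cv2.INTER_CUBIC))
E
python3 - <<'E'
from h import *
d=dict(np.load('wrist1.npz'))
zoom(d,(180,335,35,195),3.7,'w1z'); zoom(d,(190,320,220,340),4.5,'w1f')
u,v=np.meshgrid(np.arange(180,335),np.arange(35,195)); u=u.ravel();v=v.ravel()
P=pts(d,u,v);H=hsvm(d)[v,u]
m=(P[:,2]>.091)&(P[:,2]<.099);print('hub',m.sum(),P[m].mean(0).round(4))
def circ(p,r): 
    f=least_squares(lambda q:np.hypot(p[:,0]-q[0],p[:,1]-q[1])-r,p.mean(0)); return f.x.round(4),abs(f.fun).mean()
# hub contour
for nm,lo,hi,r in (('hub',.091,.099,.02),('plate',.062,.071,.06)):
    M=np.zeros(d['img'].shape[:2],np.uint8); mm=(P[:,2]>lo)&(P[:,2]<hi); M[v[mm],u[mm]]=1
    c=max(cv2.findContours(M,0,1)[0],key=cv2.contourArea); 
    q=plane(d,cv2.convexHull(c)[:,0,0],cv2.convexHull(c)[:,0,1],(.095 if nm=='hub' else .067))[:,:2]
    print(nm,circ(q,r),P[mm].mean(0).round(4))
blue=(H[:,0]>100)&(H[:,0]<130)&(H[:,1]>110); red=((H[:,0]<6)|(H[:,0]>174))&(H[:,1]>120)
for n,mm,h in(('blue',blue,.067),('red',red,None)):
    print(n,mm.sum(),P[mm].mean(0).round(4),u[mm].mean(),v[mm].mean())
for x,y in ((217,110),(291,100),(261,168)): print(pts(d,[x],[y]).round(4), plane(d,x,y,.087).round(4))
E
```

```text
hub 1375 [0.5892 0.0671 0.0942]
hub (array([0.5894, 0.0669]), np.float64(0.0004287417686711645)) [0.5892 0.0671 0.0942]
plate (array([0.5895, 0.0671]), np.float64(0.00022252555172336825)) [0.5855 0.0673 0.0662]
blue 105 [0.6106 0.0923 0.0669] 284.74285714285713 138.95238095238096
red 208 [0.5396 0.1196 0.0435] 291.07211538461536 63.16346153846154
[[0.5629 0.0358 0.0862]] [[0.5629 0.0359 0.087 ]]
[[0.5735 0.106  0.0859]] [[0.5735 0.1059 0.087 ]]
[[0.6295 0.0608 0.0852]] [[0.629  0.0609 0.087 ]]
```

View pics/w1z.png

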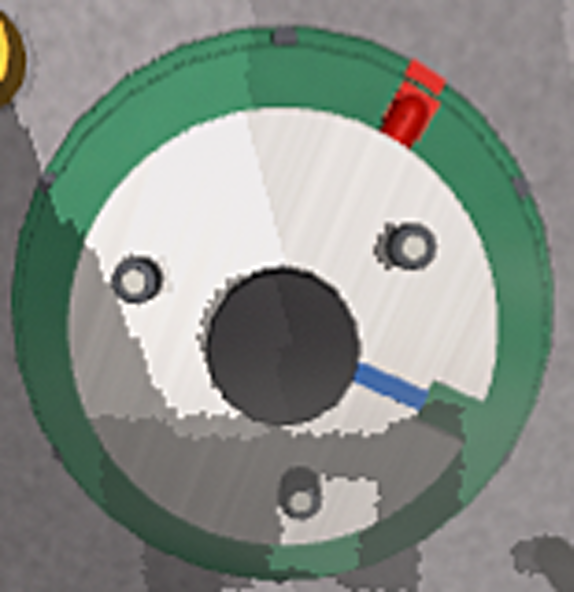

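View pics/w1f.png

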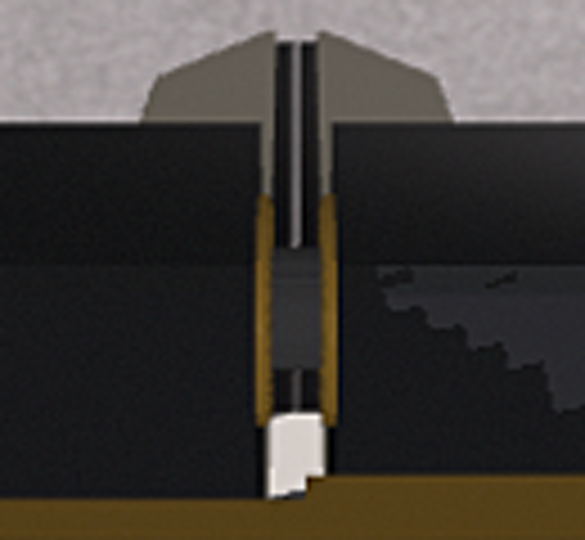

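```bash
cat >> h.py <<'E'
from scipy.spatial.transform import Rotation as R
C=np.array([.5894,.067])
def rel(targets,base=None):
    o=arm.observe(); M=R.from_rotvec(o['ee_rot']).as_matrix(); p=o['position'] if base is None else np.array(base)
    a0=np.arctan2(M[1,2],M[0,2])
    print('pos',p.round(4),'zdir',np.degrees(a0).round(1),'F',o['force'].round(2),'j',o['joints'].round(2),'w',o['width'].round(3),'t',o['clock'])
    for x,y,z,ang in targets:
        s=M.T@(np.array([x,y,z])-p); t=-(np.radians(ang)-a0); t=(t+np.pi)%(2*np.pi)-np.pi; print(s.round(4),t.round(3))
def pol(phi,r=.042,z=.075,lead=90): 
    a=np.radians(phi); return (C[0]+r*np.cos(a),C[1]+r*np.sin(a),z,phi+lead)
E
python3 - <<'E'
from h import *
rel([pol(-54,z=.116),pol(-54)])
E
```

```text
Traceback (most recent call last):
  File "h.py", line 30, in rel
    print('pos',p.round(4),'zdir',np.degrees(a0).round(1),'F',o['force'].round(2),'j',o['joints'].round(2),'w',o['width'].round(3),'t',o['clock'])
                                                                                                               ^^^^^^^^^^^^^^^^
AttributeError: 'float' object has no attribute 'round'
```

```bash
sed -i "s/o\['width'\].round(3)/round(o['width'],3)/" h.py
python3 - <<'E'
from h import *
rel([pol(-54,z=.116),pol(-54)])
E
```

```text
pos [0.6377 0.0527 0.2262] zdir 74.1 F [-0.29  1.04 -1.09] j [-0.35  0.46  0.28  1.55 -0.14  1.15  1.25] w 0.002 t 1.8667
[ 0.1102  0.0172 -0.0254] 0.665
[ 0.1512  0.0172 -0.0254] 0.665
```

Call:
move_arm:
  steps: "0 0.017 -0.025 0.12 255;0.02 0.017 -0.025 0.24 255;0.05 0.017 -0.025 0.36 255;0.08 0.017 -0.025 0.48 255;0.1 0.017 -0.025 0.6 255;0.11 0.017 -0.025 0.665 255;0.11 0.017 -0.025 0.665 255;0.11 0.017 -0.025 0.665 255"

```text
clock: 2.53
position: [0.6143, 0.0343, 0.1166]
ee_rot: [-0.495, 1.514, 0.496]
force: [0.3, 0.3, 0.4]
width: 0.005
```

Run:
```python
from h import *
for n in ('wrist','side','scene'): d=grab(n,n+'2'); 
zoom(dict(np.load('side2.npz')),(220,350,100,220),4.5,'s2z')
rel([pol(-54,z=.075)])
```

```text
pos [0.6158 0.0331 0.1181] zdir 36.1 F [0.01 0.59 0.36] j [-0.42  0.55  0.41  1.74 -0.27  0.9   0.73] w 0.004 t 2.6833
[ 0.0431  0.0009 -0.0015] 0.002
```

View pics/wrist2.png

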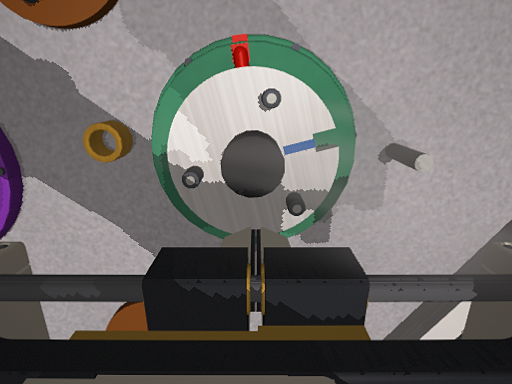

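View pics/s2z.png

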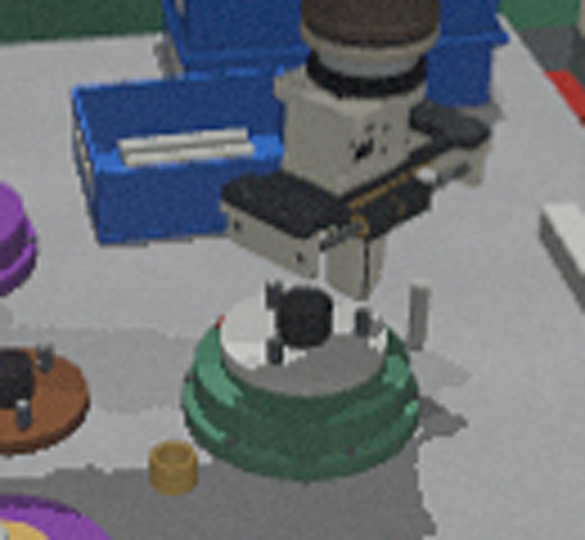

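The fingertip is shut above the plate, clockwise of the post at wrist (295,203), with nothing under it. Descending.

Call:
move_arm:
  steps: "0.02 0 -0.001 0 255;0.035 0 -0.001 0 255;0.042 0 -0.001 0 255;0.042 0 -0.001 0 255"

```text
clock: 3.02
position: [0.6137, 0.0319, 0.0741]
ee_rot: [-0.492, 1.515, 0.493]
force: [0.0, 0.9, 0.1]
width: 0.004
```

Run:
```python
from h import *
d=grab('wrist','wrist3')
zoom(d,(120,380,0,260),2.3,'w3z')
d=grab('side','side3')
zoom(d,(220,350,100,220),4.5,'s3z')
rel([pol(f) for f in (-48,-42,-36,-30,-24,-18)])
```

```text
pos [0.6148 0.0317 0.0756] zdir 36.0 F [ 0.91 -0.62 -0.45] j [-0.4   0.6   0.39  1.78 -0.29  0.82  0.76] w 0.005 t 3.1167
[0.0006 0.0017 0.0046] -0.105
[0.0006 0.0024 0.0089] -0.209
[0.0006 0.0035 0.0132] -0.314
[0.0006 0.0051 0.0173] -0.419
[0.0006 0.0071 0.0212] -0.524
[0.0006 0.0095 0.0249] -0.628
```

View pics/w3z.png

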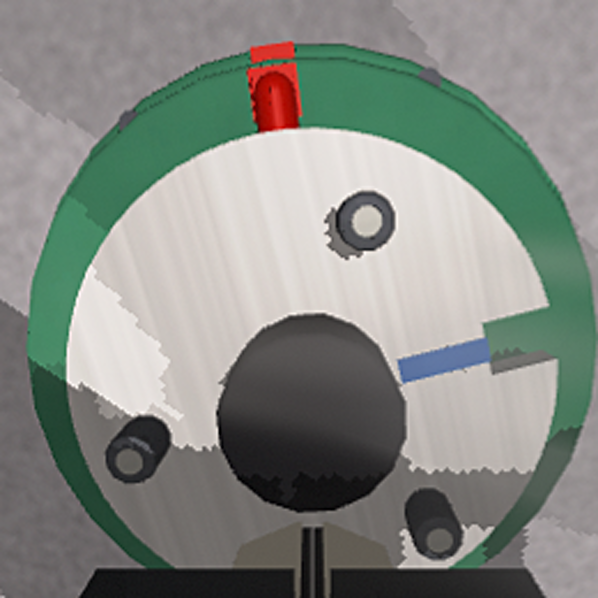

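View pics/s3z.png

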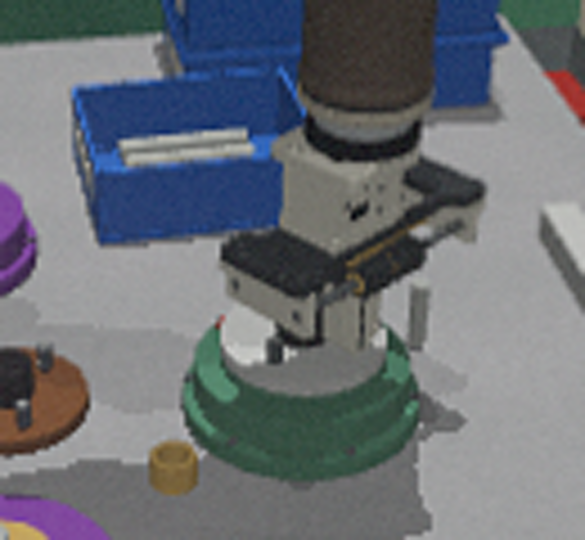

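Call:
move_arm:
  steps: "0 0.001 0.003 -0.07 255;0 0.0015 0.006 -0.14 255;0 0.002 0.009 -0.21 255;0 0.003 0.0116 -0.28 255;0 0.004 0.0144 -0.35 255;0 0.005 0.0172 -0.42 255;0 0.006 0.02 -0.48 255;0 0.007 0.0212 -0.524 255;0 0.007 0.0212 -0.524 255"

```text
clock: 3.87
position: [0.6281, 0.0493, 0.0761]
ee_rot: [-0.898, 1.377, 0.896]
force: [-0.6, -2.6, 1.5]
width: 0.008
```

Run:
```python
from h import *
d=grab('wrist','wrist4')
zoom(d,(120,380,0,260),2.3,'w4z')
rel([pol(f) for f in (-18,-12,-6,0,6,12)])
```

```text
pos [0.6281 0.0492 0.076 ] zdir 65.9 F [-0.55 -2.18  1.78] j [-0.33  0.6   0.24  1.73 -0.18  0.83  1.15] w 0.003 t 3.9167
[0.001  0.0008 0.0049] -0.106
[0.001  0.0015 0.0092] -0.211
[0.001  0.0026 0.0135] -0.315
[0.001  0.0042 0.0176] -0.42
[0.001  0.0062 0.0215] -0.525
[0.001  0.0086 0.0252] -0.629
```

View pics/w4z.png

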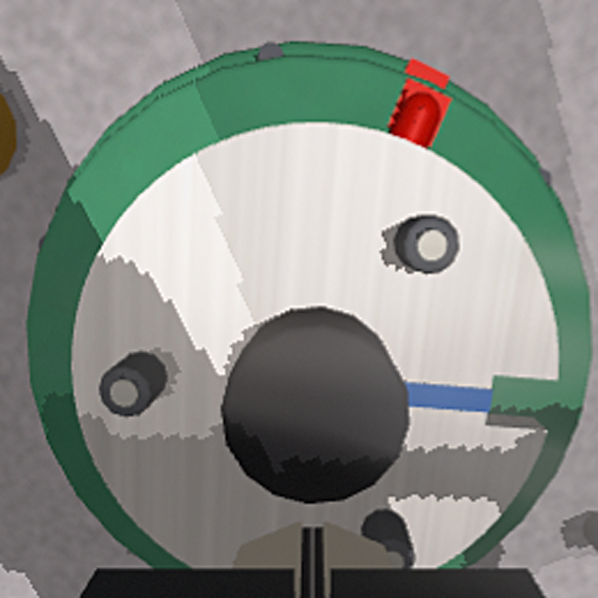

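```bash
cat >> h.py <<'E'
def measure(d,hp=.067):
    # hp: plate top height. returns angles
    v,u=np.mgrid[0:d['img'].shape[0],0:d['img'].shape[1]]; u=u.ravel();v=v.ravel(); H=hsvm(d)[v,u]; zm=d['z_map'][v,u]
    P=pts(d,u,v); near=(np.hypot(*(P[:,:2]-C).T)<.095)&(zm>0)
    hub=near&(P[:,2]>hp+.023)&(P[:,2]<hp+.033)&(np.hypot(*(P[:,:2]-C).T)<.026)
    M=np.zeros(d['img'].shape[:2],np.uint8); M[v[hub],u[hub]]=1
    ch=plane(d,u[hub],v[hub],hp+.028)[:,:2].mean(0)
    ang=lambda p,c=ch:np.degrees(np.arctan2(p[1]-c[1],p[0]-c[0]))
    b=near&(H[:,0]>100)&(H[:,0]<130)&(H[:,1]>90)&(P[:,2]>hp-.005)
    q=plane(d,u[b],v[b],hp)[:,:2]; print('hub',ch.round(4),'blue n',b.sum(),'ang',ang(q.mean(0)).round(2))
    r=near&((H[:,0]<7)|(H[:,0]>173))&(H[:,1]>110)
    rr=np.hypot(*(P[:,:2]-ch).T)
    k=r&(P[:,2]>.0485)&(rr<.077)
    for nm,mm,h in (('key',k,.0525),('mark',r&(P[:,2]<.047)&(P[:,2]>.04),.045),('footmark',r&(P[:,2]<.03),.018)):
        if mm.sum()>5:
            q=plane(d,u[mm],v[mm],h)[:,:2]; print(nm,mm.sum(),ang(q.mean(0)).round(2),'C:',ang(q.mean(0),C).round(2),P[mm].mean(0).round(4))
    po=near&(P[:,2]>hp+.015)&(P[:,2]<hp+.0225)&(rr>.033)&(rr<.051)
    M[:]=0; M[v[po],u[po]]=1; n,l,st,ce=cv2.connectedComponentsWithStats(M)
    for i in range(1,n):
        if st[i,4]>25:
            q=plane(d,*ce[i],hp+.02)[0,:2]; print('post',st[i,4],q.round(4),np.hypot(*(q-ch)).round(4),ang(q).round(2))
E
python3 - <<'E'
from h import *
for t in ('wrist1','wrist2','wrist3','wrist4'): print(t); measure(dict(np.load(t+'.npz')))
E
```

```text
wrist1
hub [0.5891 0.0671] blue n 391 ang -17.62
key 126 133.38 C: 133.47 [0.5429 0.116  0.0522]
mark 39 133.76 C: 133.84 [0.5383 0.1203 0.0446]
footmark 46 133.29 C: 133.37 [0.531  0.1289 0.017 ]
post 125 [0.5745 0.106 ] 0.0415 110.55
post 123 [0.5629 0.0351] 0.0414 -129.29
post 103 [0.6303 0.0605] 0.0417 -9.15
wrist2
hub [0.5892 0.0677] blue n 531 ang -49.62
key 279 133.74 C: 133.45 [0.5438 0.1156 0.0527]
mark 101 133.82 C: 133.55 [0.539  0.12   0.0448]
footmark 110 133.58 C: 133.35 [0.5312 0.1286 0.0168]
post 307 [0.5748 0.1061] 0.041 110.55
post 262 [0.5631 0.0357] 0.0412 -129.08
post 244 [0.63   0.0609] 0.0414 -9.46
wrist3
hub [0.589  0.0679] blue n 633 ang -35.58
key 425 133.46 C: 133.18 [0.5435 0.1159 0.0522]
mark 148 133.54 C: 133.29 [0.5393 0.1201 0.0448]
footmark 135 133.41 C: 133.2 [0.5311 0.129  0.0173]
post 520 [0.5748 0.106 ] 0.0407 110.5
post 420 [0.5632 0.0359] 0.0411 -128.97
post 379 [0.6296 0.061 ] 0.0412 -9.62
post 115 [0.5993 0.0357] 0.0337 -72.27
post 121 [0.6165 0.0481] 0.0339 -35.66
post 65 [0.6088 0.041 ] 0.0334 -53.57
wrist4
hub [0.5884 0.0688] blue n 604 ang -9.99
key 358 134.03 C: 133.54 [0.5428 0.116  0.0523]
mark 132 134.78 C: 134.3 [0.5385 0.1192 0.0448]
footmark 117 133.92 C: 133.53 [0.5308 0.1288 0.0177]
post 506 [0.5674 0.1037] 0.0407 121.16
post 438 [0.5692 0.0327] 0.041 -118.05
post 491 [0.6224 0.0607] 0.0349 -13.41
```

```bash
sed -i "s/(H\[:,1\]>90)&(P\[:,2\]>hp-.005)/(H[:,1]>110)\&(H[:,2]>80)\&(abs(P[:,2]-hp)<.005)\&(abs(np.hypot(*(P[:,:2]-C).T)-.033)<.01)/" h.py
python3 - <<'E'
from h import *
for t in ('wrist1','wrist3','wrist4'): measure(dict(np.load(t+'.npz')))
rel([pol(f) for f in np.linspace(-20,18,9)])
E
```

```text
hub [0.5891 0.0671] blue n 97 ang 49.43
key 126 133.38 C: 133.47 [0.5429 0.116  0.0522]
mark 39 133.76 C: 133.84 [0.5383 0.1203 0.0446]
footmark 46 133.29 C: 133.37 [0.531  0.1289 0.017 ]
post 125 [0.5745 0.106 ] 0.0415 110.55
post 123 [0.5629 0.0351] 0.0414 -129.29
post 103 [0.6303 0.0605] 0.0417 -9.15
hub [0.589  0.0679] blue n 60 ang 46.04
key 425 133.46 C: 133.18 [0.5435 0.1159 0.0522]
mark 148 133.54 C: 133.29 [0.5393 0.1201 0.0448]
footmark 135 133.41 C: 133.2 [0.5311 0.129  0.0173]
post 520 [0.5748 0.106 ] 0.0407 110.5
post 420 [0.5632 0.0359] 0.0411 -128.97
post 379 [0.6296 0.061 ] 0.0412 -9.62
post 115 [0.5993 0.0357] 0.0337 -72.27
post 121 [0.6165 0.0481] 0.0339 -35.66
post 65 [0.6088 0.041 ] 0.0334 -53.57
hub [0.5884 0.0688] blue n 303 ang 58.99
key 358 134.03 C: 133.54 [0.5428 0.116  0.0523]
mark 132 134.78 C: 134.3 [0.5385 0.1192 0.0448]
footmark 117 133.92 C: 133.53 [0.5308 0.1288 0.0177]
post 506 [0.5674 0.1037] 0.0407 121.16
post 438 [0.5692 0.0327] 0.041 -118.05
post 491 [0.6224 0.0607] 0.0349 -13.41
pos [0.6281 0.0492 0.076 ] zdir 65.9 F [-0.55 -2.18  1.78] j [-0.33  0.6   0.24  1.73 -0.18  0.83  1.15] w 0.003 t 3.9167
[0.001  0.0007 0.0034] -0.071
[0.001  0.001  0.0069] -0.154
[0.001  0.0017 0.0103] -0.237
[0.001  0.0027 0.0137] -0.32
[0.001  0.0039 0.0169] -0.403
[0.001  0.0054 0.0201] -0.485
[0.001  0.0072 0.0231] -0.568
[0.001  0.0091 0.0259] -0.651
[0.001  0.0114 0.0286] -0.734
```

Call:
move_arm:
  steps: "0.0005 0.0007 0.0034 -0.07 255;0.0005 0.001 0.007 -0.154 255;0.0005 0.0017 0.0103 -0.237 255;0.0005 0.0027 0.0137 -0.32 255;0.0005 0.004 0.017 -0.403 255;0.0005 0.0054 0.02 -0.485 255;0.0005 0.0072 0.023 -0.568 255;0.0005 0.0091 0.026 -0.651 255;0.0005 0.0114 0.0286 -0.734 255;0.0005 0.0114 0.0286 -0.734 255"

```text
clock: 4.75
position: [0.6297, 0.0805, 0.0755]
ee_rot: [-1.44, 1.04, 1.437]
force: [1.4, -3.1, 3.1]
width: 0.006
```

Run:
```python
from h import *
d=grab('wrist','wrist5'); measure(d)
zoom(d,(120,380,0,260),2.3,'w5z')
rel([pol(f) for f in np.linspace(21,39,7)])
```

```text
hub [0.5877 0.0677] blue n 311 ang 101.83
key 253 133.39 C: 134.07 [0.5416 0.1165 0.0523]
mark 78 135.09 C: 135.68 [0.5364 0.1188 0.0448]
footmark 20 134.38 C: 134.9 [0.5283 0.1283 0.0177]
post 514 [0.5485 0.0788] 0.0408 164.07
post 446 [0.5981 0.028 ] 0.041 -75.21
post 533 [0.6183 0.0846] 0.035 29.01
pos [0.6296 0.0803 0.0754] zdir 107.9 F [ 1.13 -2.89  4.29] j [-0.24  0.6   0.04  1.71 -0.03  0.83  1.7 ] w 0.002 t 4.8
[0.0004 0.0004 0.002 ] -0.054
[0.0004 0.0006 0.0042] -0.107
[0.0004 0.0009 0.0063] -0.159
[0.0004 0.0013 0.0085] -0.211
[0.0004 0.0018 0.0106] -0.264
[0.0004 0.0025 0.0127] -0.316
[0.0004 0.0032 0.0148] -0.368
```

View pics/w5z.png

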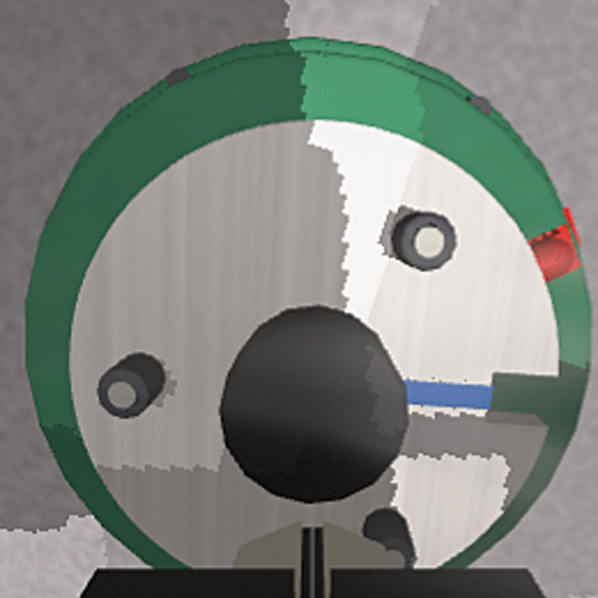

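Run:
```python
from h import *
rel([pol(f) for f in (22,26,30,34,38,41,43)])
```

```text
pos [0.6296 0.0803 0.0754] zdir 107.9 F [ 1.13 -2.89  4.29] j [-0.24  0.6   0.04  1.71 -0.03  0.83  1.7 ] w 0.002 t 4.8
[0.0004 0.0005 0.0027] -0.072
[0.0004 0.0008 0.0056] -0.142
[0.0004 0.0013 0.0085] -0.211
[0.0004 0.002  0.0113] -0.281
[0.0004 0.0029 0.0141] -0.351
[0.0004 0.0038 0.0162] -0.403
[0.0004 0.0044 0.0175] -0.438
```

Call:
move_arm:
  steps: "0 0.0005 0.0027 -0.072 255;0 0.0008 0.0056 -0.142 255;0 0.0013 0.0085 -0.211 255;0 0.002 0.0113 -0.281 255;0 0.003 0.014 -0.351 255;0 0.0038 0.016 -0.403 255;0 0.0044 0.0175 -0.438 255;0 0.0044 0.0175 -0.438 255"

```text
clock: 5.47
position: [0.6199, 0.0957, 0.075]
ee_rot: [-1.738, 0.754, 1.735]
force: [2.3, -1.8, 3.2]
width: 0.01
```

Run:
```python
from h import *
d=grab('wrist','wrist6'); measure(d)
zoom(d,(120,380,0,260),2.3,'w6z')
rel([pol(f) for f in (45,46,47,48)])
```

```text
hub [0.5874 0.0667] blue n 162 ang 128.42
key 113 130.59 C: 132.13 [0.5465 0.1143 0.0528]
mark 8 131.06 C: 132.36 [0.5385 0.1229 0.0449]
post 516 [0.5472 0.0603] 0.0408 -171.01
post 442 [0.6136 0.0351] 0.041 -50.33
post 546 [0.6082 0.0944] 0.0346 53.08
pos [0.6198 0.0957 0.0749] zdir 132.9 F [ 2.21 -2.52  2.68] j [-0.19  0.59 -0.07  1.72  0.06  0.83  2.03] w 0.006 t 5.5167
[-0.0001 -0.0002  0.0013] -0.036
[-0.0001 -0.0001  0.002 ] -0.054
[-0.0001 -0.0001  0.0027] -0.071
[-0.0001 -0.      0.0034] -0.089
```

View pics/w6z.png

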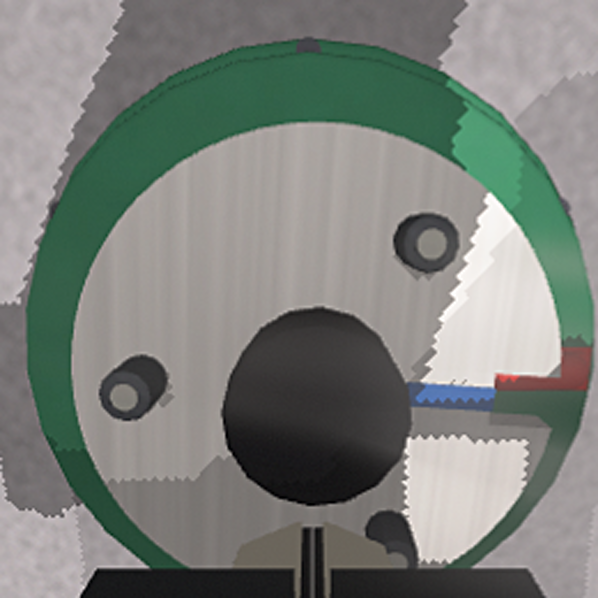

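Call:
move_arm:
  steps: "0 0 0.0013 -0.03 255;0 0.0001 0.0026 -0.06 255;0 0.0001 0.0026 -0.06 255"

```text
clock: 5.77
position: [0.6176, 0.0978, 0.0746]
ee_rot: [-1.78, 0.706, 1.778]
force: [2.5, -2.1, 5.9]
width: 0.004
```

Run:
```python
from h import *
d=grab('wrist','wrist7'); measure(d)
zoom(d,(280,400,120,220),5,'w7z')
rel([])
```

```text
hub [0.5874 0.0666] blue n 119 ang 133.09
key 418 131.6 C: 133.22 [0.5472 0.1118 0.0527]
mark 15 132.34 C: 133.66 [0.5375 0.1215 0.0448]
post 518 [0.5478 0.0573] 0.0407 -166.9
post 445 [0.6159 0.037 ] 0.041 -46.14
post 540 [0.606  0.0956] 0.0345 57.42
pos [0.6176 0.0978 0.0746] zdir 136.6 F [ 2.54 -2.68  4.87] j [-0.18  0.59 -0.09  1.73  0.07  0.83  2.08] w 0.005 t 5.8167
```

View pics/w7z.png

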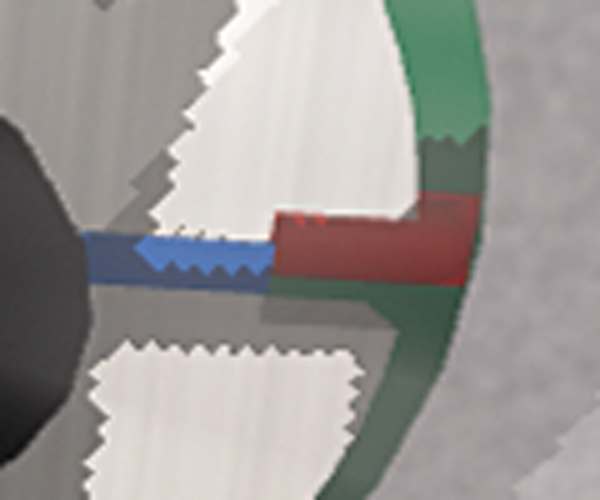

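Measured, the notch is at 133.5° and the key at 133.4°. I'll back off and look from straight behind to check properly.

Call:
move_arm:
  steps: "0 0 -0.006 0 255;-0.01 0 -0.01 0 255;-0.04 0 -0.01 0 255;-0.08 0 -0.01 0.1 255;-0.1 0 -0.01 0.22 255;-0.1 0 -0.01 0.34 255;-0.1 0 -0.01 0.46 255;-0.1 0 -0.01 0.58 255;-0.1 0 -0.01 0.7 255;-0.1 0 -0.01 0.82 255"

```text
clock: 6.65
position: [0.6238, 0.0912, 0.1744]
ee_rot: [-1.199, 1.216, 1.201]
force: [0.2, 0.2, -0.2]
width: 0.003
```

Run:
```python
from h import *
rel([(.612,.043,.17,43)])
```

```text
pos [0.6238 0.0912 0.1744] zdir 89.3 F [ 0.16  0.22 -0.15] j [-0.3   0.49  0.11  1.63 -0.06  1.03  1.38] w 0.003 t 6.65
[ 0.0044  0.0112 -0.0484] 0.808
```

Call:
move_arm:
  steps: "0 0.004 -0.01 0.12 255;0 0.008 -0.02 0.24 255;0 0.011 -0.03 0.36 255;0 0.011 -0.04 0.48 255;0 0.011 -0.048 0.6 255;0 0.011 -0.048 0.72 255;0 0.011 -0.048 0.81 255;0 0.011 -0.048 0.81 255;0 0.011 -0.048 0.81 255"

```text
clock: 7.4
position: [0.6127, 0.0435, 0.1742]
ee_rot: [-0.592, 1.489, 0.593]
force: [1.3, 0.8, -0.9]
width: 0.004
```

Run:
```python
from h import *
d=grab('wrist','wrist8'); measure(d)
zoom(d,(140,380,0,240),2.5,'w8z')
rel([])
```

```text
hub [0.5879 0.0685] blue n 141 ang 134.11
key 343 133.22 C: 133.24 [0.5475 0.1115 0.052 ]
mark 69 133.19 C: 133.21 [0.5403 0.1193 0.0445]
footmark 84 133.21 C: 133.22 [0.5317 0.1283 0.0175]
post 175 [0.5478 0.0589] 0.0413 -166.51
post 167 [0.6    0.1081] 0.0414 73.06
post 144 [0.6164 0.0383] 0.0416 -46.68
pos [0.6128 0.0434 0.1743] zdir 43.4 F [-0.4   1.05 -0.  ] j [-0.37  0.47  0.31  1.68 -0.17  1.01  0.75] w 0.004 t 7.45
```

View pics/w8z.png

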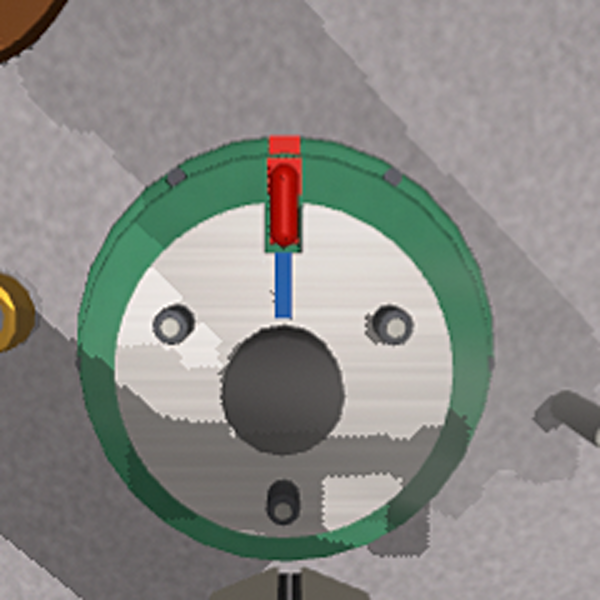

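The notch sits centred on the key at (285,230) in the zoom. By the posts it reads 133.3° against 133.2°. Now over the hub.

Run:
```python
from h import *
rel([(.588,.068,.105,43.4)])
```

```text
pos [0.6128 0.0434 0.1743] zdir 43.4 F [-0.4   1.05 -0.  ] j [-0.37  0.47  0.31  1.68 -0.17  1.01  0.75] w 0.004 t 7.45
[ 0.0693  0.0349 -0.0011] 0.001
```

Call:
move_arm:
  steps: "0.02 0.035 -0.001 0 255;0.045 0.035 -0.001 0 255;0.065 0.035 -0.001 0 255;0.069 0.035 -0.001 0 255;0.069 0.035 -0.001 0 255;0.069 0.035 -0.001 0 255"

```text
clock: 7.95
position: [0.589, 0.0675, 0.106]
ee_rot: [-0.59, 1.489, 0.59]
force: [1.1, 0.8, 1.0]
width: 0.008
```

Run:
```python
from h import *
rel([])
```

```text
pos [0.589  0.0675 0.106 ] zdir 43.2 F [1.07 0.78 0.98] j [-0.41  0.51  0.29  1.81 -0.19  0.85  0.73] w 0.008 t 7.95
```

Call:
move_arm:
  steps: "0.003 0 0 0 255;0.006 0 0 0 255;0.009 0 0 0 255;0.011 0 0 0 255;0.013 0 0 0 255;0.013 0 0 0 255"

```text
clock: 8.45
position: [0.5887, 0.0678, 0.0926]
ee_rot: [-0.59, 1.488, 0.589]
force: [1.0, -0.4, 2.2]
width: 0.001
```

Call:
move_arm:
  steps: "0.001 0 0 0 255;0.002 0 0 0 255;0.003 0 0 0 255;0.004 0 0 0 255;0.004 0 0 0 255"

```text
clock: 8.87
position: [0.5888, 0.0678, 0.0888]
ee_rot: [-0.59, 1.488, 0.589]
force: [-0.7, -0.5, 5.3]
width: 0.004
```

Call:
move_arm:
  steps: "0.001 0 0 0 255;0.002 0 0 0 255;0.003 0 0 0 255;0.003 0 0 0 255"

```text
clock: 9.2
position: [0.5888, 0.0678, 0.0858]
ee_rot: [-0.59, 1.488, 0.589]
force: [-1.2, -0.6, 5.6]
width: 0.006
```

Run:
```python
from h import *
rel([])
d=grab('wrist','wrist9'); zoom(d,(120,380,0,260),2.3,'w9z')
d=grab('side','side9'); zoom(d,(230,340,130,210),6,'s9z')
```

```text
pos [0.5888 0.0678 0.0858] zdir 43.2 F [-1.22 -0.56  5.59] j [-0.4   0.54  0.28  1.83 -0.2   0.8   0.73] w 0.006 t 9.2
```

View pics/w9z.png

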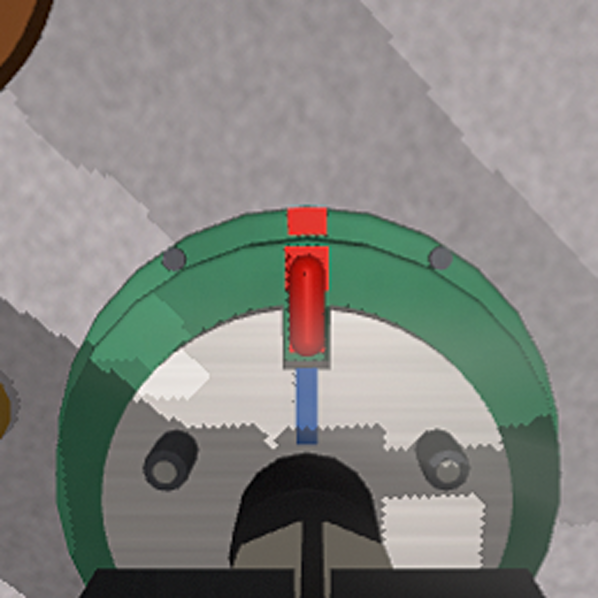

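View pics/s9z.png

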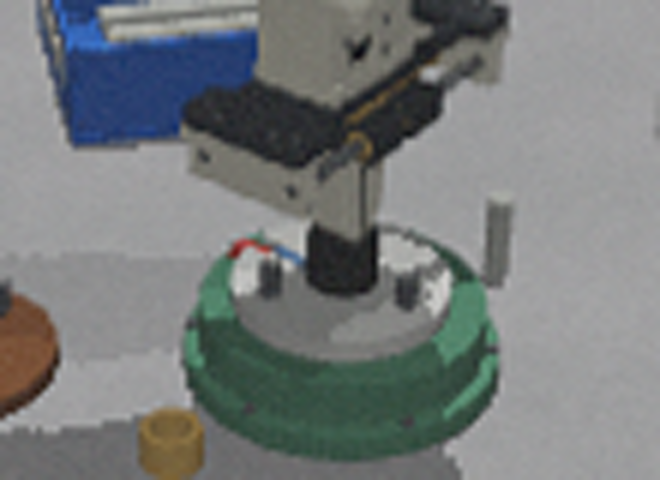

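The plate is sliding down over the key. I'll keep pressing until the force rises sharply.

Call:
move_arm:
  steps: "0.001 0 0 0 255;0.002 0 0 0 255;0.002 0 0 0 255"

```text
clock: 9.55
position: [0.5888, 0.0678, 0.0853]
ee_rot: [-0.589, 1.488, 0.59]
force: [-7.0, -0.8, 22.0]
width: 0.009
```

Call:
move_arm:
  steps: "0.0007 0 0 0 255;0.0007 0 0 0 255"

```text
clock: 9.72
position: [0.5889, 0.0678, 0.0852]
ee_rot: [-0.589, 1.487, 0.59]
force: [-9.4, -0.9, 29.0]
width: 0.001
```

Call:
move_arm:
  steps: "-0.004 0 0 0 255;-0.02 0 0 0 255;-0.05 -0.02 0 0 255;-0.08 -0.035 0 0 255;-0.09 -0.035 0 0 255;-0.09 -0.035 0 0 255;-0.09 -0.035 0 0 255"

```text
clock: 10.3
position: [0.6123, 0.0426, 0.1726]
ee_rot: [-0.589, 1.488, 0.59]
force: [-0.2, 1.3, -0.5]
width: 0.011
```

Run:
```python
from h import *
rel([])
d=grab('wrist','wrist10'); measure(d,.057); zoom(d,(140,380,0,240),2.5,'w10z')
v,u=np.mgrid[0:384,0:512];u=u.ravel();v=v.ravel()
sd=grab('side','side10'); sc=grab('scene','scene10')
for n,x in (('wrist',d),('side',sd),('scene',sc)):
    P=pts(x,u,v); q=P[:,:2]-[.5885,.068]; r=np.hypot(*q.T); ok=x['z_map'][v,u]>0
    m=ok&(r>.024)&(r<.057)&(abs(P[:,2]-.059)<.009); a=np.c_[q[m],np.ones(m.sum())]
    for _ in range(3):
        k=np.linalg.lstsq(a,P[m][:,2],rcond=None)[0]; res=abs(P[m][:,2]-a@k); keep=res<.0015; idx=np.flatnonzero(m)[keep]; m=np.zeros_like(m); m[idx]=1; a=np.c_[q[m],np.ones(m.sum())]
    s=ok&(r>.064)&(r<.076)&(abs(P[:,2]-.045)<.005); h=ok&(r<.016)&(P[:,2]>.078)&(P[:,2]<.1)
    print(n,'plate z',k[2].round(4),'tilt deg',np.degrees(k[:2]).round(2),'seat face',np.median(P[s][:,2]).round(4),'hub',np.median(P[h][:,2]).round(4),m.sum())
zoom(sd,(230,340,130,210),6,'s10z')
```

```text
pos [0.6123 0.0426 0.1726] zdir 43.2 F [-0.17  1.28 -0.46] j [-0.37  0.47  0.31  1.69 -0.17  1.01  0.75] w 0.011 t 10.3
hub [0.588  0.0686] blue n 137 ang 133.6
key 349 133.04 C: 133.02 [0.5479 0.1115 0.0521]
mark 80 133.73 C: 133.69 [0.5393 0.1194 0.0445]
footmark 83 133.28 C: 133.26 [0.5317 0.1283 0.0177]
post 162 [0.6    0.1081] 0.0413 73.1
post 162 [0.5477 0.0589] 0.0414 -166.56
post 134 [0.6165 0.0384] 0.0415 -46.6
wrist plate z 0.0562 tilt deg [0.02 0.03] seat face 0.0442 hub 0.0842 8719
side plate z 0.0572 tilt deg [-0.12 -0.13] seat face 0.045 hub 0.0851 220
scene plate z 0.0561 tilt deg [ 0.16 -0.35] seat face 0.0438 hub 0.0842 308
```

View pics/w10z.png

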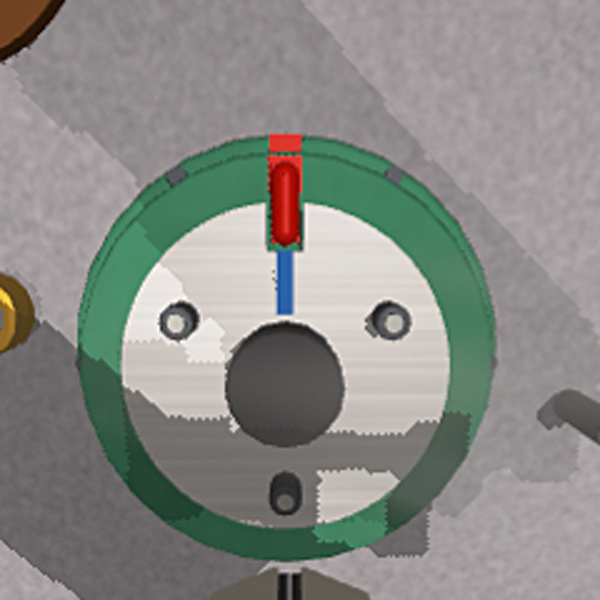

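View pics/s10z.png

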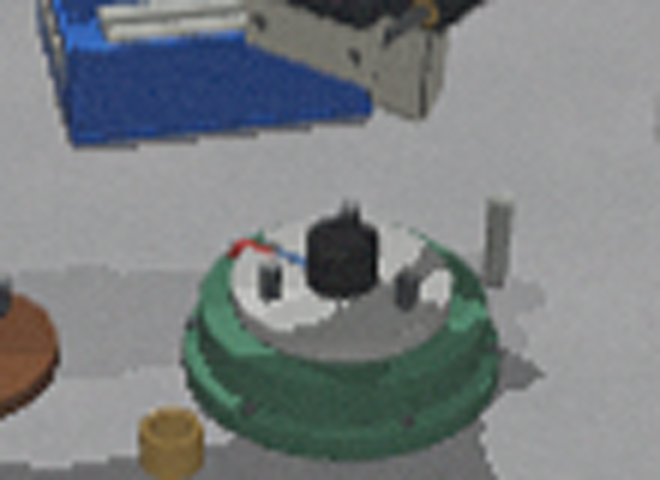

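The plate's upper face is 12.0 to 12.3 mm above the seating face, which matches the 12 mm plate lying home and flat. The key stands in the notch, and the arm is clear.

```bash
python3 -c "
from h import *
print(arm.sign_off())"
```

```text
the job is handed in; nothing more can be done
None
```

The plate is home and flat on the green fixture with its notch over the red key. I handed the job in at about 10.5 s on the robot's clock.

- **Turning:** I pushed the plate about 83° counter-clockwise by one post with the shut fingertips, using a push of about 3 to 6 N. From the posts, the notch came to 133.3° against the key at 133.2°.
- **Pressing:** I pressed on the hub until the force rose sharply at a TCP height of 85 mm. It peaked at about 29 N, and then I backed off.
- **Height and tilt:** in all three cameras the plate's top is 12.0 to 12.3 mm above the seating face, and the hub top is at 84 to 85 mm. The wrist camera puts the tilt below 0.1°. The coarser scene view showed about 0.35°, which I take as noise.
- **Other things:** the wrist and force readings show the arm clear of everything, and the bushing and dowel are where they were. I did not measure the other bench items again, but the arm did not go near them while low.
- **One check disagreed:** the blue stripe's angle read up to about 4° different from the posts in some views because of shadows, so I relied on the posts and the final pictures.

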